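Sort the furniture fittings into the stained trays

ROBOT

A 6-joint arm with a two-finger parallel gripper is mounted at the origin on the work surface. World frame = base frame: x ahead of the robot, y to its left, z up, the work surface at z = 0. Lengths are in m, angles in rad, forces in N, time in s.
With the tool pointing down it reaches from about 0.325 to 1 m from the base axis. Payload 5.1 kg.
Tool frame: the origin (TCP) lies midway between the tips of the shut fingers; the grasp point (between the pads) lies 19 mm behind it (arm.grip_point_offset is the distance from the TCP to the grasp point, in m); z points along the fingers, y is the line along which they close (so a half turn about z gives the same grasp; the last joint's range is limited). The gripper opens to 85 mm and grips with 20 to 120 N. Pads are 22 mm wide; open, the fingers measure 114 mm over their backs; the gripper's body (76 mm by 85 mm) begins 54 mm behind the grasp point. The pads swing forward as they close: fully open they stand 13 mm farther back than shut.
Start: joints at [1.054, 0.124, 1.65, -0, 1.367, -0.083], TCP at [0.273, 0.59, 0.231] pointing down, gripper open.
Joint ranges: [-2.61, 2.61], [-1.02, 2.33], [0.03, 2.71], [-1.35, 4.49], [0.32, 2.68], [-2.91, 2.91]. Speed limits (rad/s): [2.57, 2.57, 3.14, 3.14, 3.14, 3.14].

INTERFACE

Orientations are given as a unit quaternion [x, y, z, w].
In Python, from rig import arm, imaging, sign_off gives the robot as it stands. The module is installed in compiled form; this text tells all that it offers.
- The arm moves only by the tool step_arm, never from a script. Its arguments are lists of equal length, an entry for each row: "slide": the shift along the tool's x, y, z as a fraction of full scale, a list of three; "twist": the turn about the tool's z as a fraction of full scale; "claw": the closure, from -1 (fully open) to 1 (shut). In form: {"slide": [[x, y, z], ...], "twist": [twist, ...], "claw": [claw, ...]}. A call has 1 to 5 rows; each row is the pose to reach, as a shift and turn from the pose commanded when the call began, along the tool's axes at that moment; what a row does not reach only later rows make up. Full scale, the value 1, is 500 mm for a shift and 30 degrees for a turn. A row lasts 1/12 s, in which the tool goes at most 41.7 mm and 7.16 degrees, less where a joint would pass 70% of its speed; a pose out of reach is approached as far as the arm can. A call with a number of a shift or a turn outside -1 to 1 is refused whole. A call with a gripper value outside its range is refused whole. The fingers move at their own pace and stop on an object; "force" is the grip in N (left out, the last holds). Time passes only in rows, so rows that repeat a pose let the fingers close. It gives the time, the measured TCP pose, the force, the opening and the grip force at its end, in the units of the state.
- arm.get_obs(): the state, without advancing time (a new reading comes with each control period).
- imaging.read_camera(name): name is "scene" or "side" or "wrist"; returns a dict with "img" (480x640x3 uint8, blue, green, red), "fov_y" (degrees; the focal length in pixels is half the picture's height over the tangent of half this angle, whatever the lens; pixels are square), "cx", "cy" (the principal point, pixels), "R" (3x3) and "t" (3): a world point X has camera coordinates R X + t. Camera axes: x right, y down, z forward; pixel columns grow to the right and rows downward; lengths in m; the calibration is good to about 2 mm. A picture is of the moment at which its call begins. There is no depth.
- sign_off(): hands the job in; it is judged then, once.
The state is a dict: "t": time; "joint_positions": joint angles; "joint_velocities": joint speeds; "joint_torque": joint torques, N m; "eef_pos": TCP position; "ee_rot": TCP orientation; "wrist_force": force on the tool from outside, world axes, zero at the start; "torque": the same for the moment, N m; "finger_gap": finger opening in m; "gripper_force": force on a finger pad.
Only numpy, scipy, OpenCV 4.12 (cv2) and the standard library are available. Lean on these libraries where they do the work, as an engineer would, in place of code of your own. Each camera call takes 0.05 s, during which the arm holds its last target. There are 200 camera calls.

TASK

Sort the loose wooden fittings into the three black trays: both bar pulls go in the long open tray, side by side on their feet; the two round knobs go in the divided tray, one knob in each bay; and the square foot goes in the small square tray. Each must stand upright on its tray's floor, the way up it lies now, released and at rest. Do not knock over or shift the small amber jar and the cork block that stand between the trays.

Things in the scene. Friction and masses are not known exactly. Their poses are not given: they have to be found in the camera images.
- knob_a: Round turned furniture knob of pale bare wood, loose, standing on its narrow foot, broad head up, 41 mm high. Foot 36 mm across, waist 30 mm at 14 mm height, head 46 mm (straight-sided from 21 to 36 mm height: grip there). About 45 g. Origin: centre of its underside; z is its upward axis. One of two alike.
- knob_b: Round turned furniture knob of pale bare wood, loose, standing on its narrow foot, broad head up, 41 mm high. Foot 36 mm across, waist 30 mm at 14 mm height, head 46 mm (straight-sided from 21 to 36 mm height: grip there). About 45 g. Origin: centre of its underside; z is its upward axis. One of two alike.
- pull_a: Drawer bar pull of pale bare wood, loose, on its two feet like a low bridge, 34 mm high. Bar 120 mm long (its x), 20 mm wide (its y), 16 mm thick (18 to 34 mm height); two feet 20 x 20 mm, centred 46 mm either side of the middle. Grip mid-bar across the 20 mm. About 60 g. Origin: middle of its underside, level with the soles; z is its upward axis. One of two alike.
- pull_b: Drawer bar pull of pale bare wood, loose, on its two feet like a low bridge, 34 mm high. Bar 120 mm long (its x), 20 mm wide (its y), 16 mm thick (18 to 34 mm height); two feet 20 x 20 mm, centred 46 mm either side of the middle. Grip mid-bar across the 20 mm. About 60 g. Origin: middle of its underside, level with the soles; z is its upward axis. One of two alike.
- foot: Square furniture foot of pale bare wood, loose, standing on the table: a block 46 x 46 mm (its x and y) and 36 mm high, with a steel threaded stud, 8 mm thick and 14 mm tall, standing up from the middle of its top (50 mm high in all). 60 g, give or take. Origin: centre of its underside; z is its upward axis (stud up).
- long_tray: Long open tray of black-stained wood without a divider, for the two bar pulls; 130 mm (its x) by 170 mm (its y) outside, 118 x 158 mm inside. Fixed. Grey floor 5 mm thick, black walls 6 mm thick, rim 20 mm above the table. Origin: centre of its underside; z up.
- bay_tray: Divided tray of black-stained wood for the two knobs; 110 mm (its x) by 180 mm (its y) outside. A 6 mm partition, rim-high, runs along its x through the middle: two bays, each 98 mm (x) by 81 mm (y) inside, centred 43.5 mm either side of the origin along its y. Fixed. Grey floor 5 mm thick, black walls 6 mm thick, rim 20 mm above the table. Origin: centre of its underside; z up.
- small_tray: Small square tray of black-stained wood without a divider, for the square foot; 115 x 115 mm outside, 103 x 103 mm inside. Fixed. Grey floor 5 mm thick, black walls 6 mm thick, rim 20 mm above the table. Origin: centre of its underside; z up.
- stain_jar: Bystander: small loose amber glass jar with a white lid, 36 mm across, 55 mm high, upright on the table between the trays. Origin: centre of its underside; z up.
- cork_block: Bystander: small loose cork sanding block, 60 mm (its x) by 30 mm (its y), 25 mm high, on the table between the trays. Origin: centre of its underside; z up.
Not all that is in view belongs to the job. Leave any pink look-alike of the bay_tray alone.

How it is judged:
At the end, for the whole second after the job is handed in: Both pulls in the long tray, one knob in each bay of the divided tray, the foot in the small tray: centres within the walls, undersides at floor level (3 to 9 mm above the tray underside), upright within 0.15 rad, at rest; jar and cork within 25 mm of their start, not tipped over 0.4 rad (x of pull_a in the frame of long_tray between -0.059 and 0.059 m and y of pull_a in the frame of long_tray between -0.079 and 0.079 m and z of pull_a in the frame of long_tray between 0.003 and 0.009 m and x of pull_b in the frame of long_tray between -0.059 and 0.059 m and y of pull_b in the frame of long_tray between -0.079 and 0.079 m and z of pull_b in the frame of long_tray between 0.003 and 0.009 m and x of foot in the frame of small_tray between -0.0515 and 0.0515 m and y of foot in the frame of small_tray between -0.0515 and 0.0515 m and z of foot in the frame of small_tray between 0.003 and 0.009 m and ((x of knob_a in the frame of bay_tray between -0.049 and 0.049 m and y of knob_a in the frame of bay_tray between 0.003 and 0.084 m and z of knob_a in the frame of bay_tray between 0.003 and 0.009 m and x of knob_b in the frame of bay_tray between -0.049 and 0.049 m and y of knob_b in the frame of bay_tray between -0.084 and -0.003 m and z of knob_b in the frame of bay_tray between 0.003 and 0.009 m) or (x of knob_b in the frame of bay_tray between -0.049 and 0.049 m and y of knob_b in the frame of bay_tray between 0.003 and 0.084 m and z of knob_b in the frame of bay_tray between 0.003 and 0.009 m and x of knob_a in the frame of bay_tray between -0.049 and 0.049 m and y of knob_a in the frame of bay_tray between -0.084 and -0.003 m and z of knob_a in the frame of bay_tray between 0.003 and 0.009 m)) and angle between each of knob_a, knob_b, pull_a, pull_b, foot's own z axis and vertical below 0.15 rad and linear speed of each of knob_a, knob_b, pull_a, pull_b, foot below 0.02 m/s and angular speed of each of knob_a, knob_b, pull_a, pull_b, foot below 0.2 rad/s and not (distance of stain_jar from where it was at the start of the episode above 0.025 m or angle between stain_jar's own z axis and vertical above 0.4 rad) and not (distance of cork_block from where it was at the start of the episode above 0.025 m or angle between cork_block's own z axis and vertical above 0.4 rad)); the robot touches nothing.
It fails at once if the amber jar is shifted by more than 25 mm or tipped by more than 0.4 rad (distance of stain_jar from where it was at the start of the episode above 0.025 m or angle between stain_jar's own z axis and vertical above 0.4 rad).
It fails at once if the cork block is shifted by more than 25 mm or tipped by more than 0.4 rad (distance of cork_block from where it was at the start of the episode above 0.025 m or angle between cork_block's own z axis and vertical above 0.4 rad).
It also fails if it takes over 128 s, if anything falls off the work surface, if the arm or the gripper's body presses on something with over 40 N, if the wrist force passes 120 N, or if a joint passes its speed limit or range.

## Working session

There is one attempt and no reset: what is moved stays moved. The work goes in short steps, Python scripts to look and compute and a tool call to move; the robot and the scene stay as the last step left them, time stands still between calls to the robot, and variables do not carry over. Pictures are saved under pics/ and viewed, at most 14 in all, crops included, and the job is handed in when it is done.

Besides the shell and the picture viewer there is one more tool, called after "Emit:" by a JSON object that holds its "method" and its "body". step_arm: Moves the arm, as the interface text tells. Its arguments: {"type":"object","properties":{"slide":{"type":"array","items":{"type":"array","items":{"type":"number"}}},"twist":{"type":"array","items":{"type":"number"}},"claw":{"type":"array","items":{"type":"number"}},"force":{"type":"number"}},"required":["slide","twist","claw"]}

```bash
mkdir -p pics; python3 - <<'E'
from rig import arm, imaging
import cv2,json
print(arm.get_obs(), arm.grip_point_offset)
for n in ["scene","side","wrist"]:
    d=imaging.read_camera(n); cv2.imwrite(f"pics/{n}0.png",d["img"])
    import pickle; pickle.dump(d,open(f"{n}0.pkl","wb"))
    print(n,d["fov_y"],d["cx"],d["cy"],d["R"],d["t"])
E
```

```text
{'t': 0.0, 'joint_positions': array([ 1.05437368e+00,  1.24477106e-01,  1.65168882e+00, -8.36184971e-06,
        1.36751294e+00, -8.25906452e-02]), 'joint_velocities': array([-0.00183462,  0.0019082 , -0.00150656, -0.00091986, -0.00184916,
        0.00010085]), 'joint_torque': array([ 1.64349121e-04, -4.23593152e+01, -3.65463316e+01,  3.60759316e-05,
        6.87037056e-03,  6.82389739e-06]), 'eef_pos': array([0.2729431 , 0.58923222, 0.23006239]), 'ee_rot': array([ 2.15217976e-01,  9.76565479e-01, -9.97880794e-04, -3.03856668e-04]), 'wrist_force': array([-0.25537868,  0.67447245,  0.35811519]), 'torque': array([ 0.0124214 , -0.01022313,  0.02795681]), 'gripper_force': 0.0, 'finger_gap': 0.08545932443353788} 0.0187
scene 42.00173806657254 325.8824147688518 238.67189956621397 [[-0.38898559  0.9211658  -0.0119912 ]
 [ 0.75322944  0.31052211 -0.57984604]
 [-0.53041081 -0.23458388 -0.81463782]] [ 0.10911538 -0.40519865  1.76126181]
side 51.90987007678577 319.83278052140764 245.18527599178864 [[ 0.98402523 -0.17655825 -0.02283695]
 [-0.12783584 -0.61147547 -0.78086858]
 [ 0.12390456  0.77131377 -0.62427777]] [-0.49531966  0.15166758  0.84218284]
wrist 67.08011411965745 322.70031432556783 242.314857337616 [[ 0.42003619  0.90750282 -0.00286855]
 [ 0.87582569 -0.40454253  0.26320088]
 [ 0.23769509 -0.11306624 -0.96473679]] [-0.64815646 -0.0341355   0.38027576]
```

View pics/scene0.png

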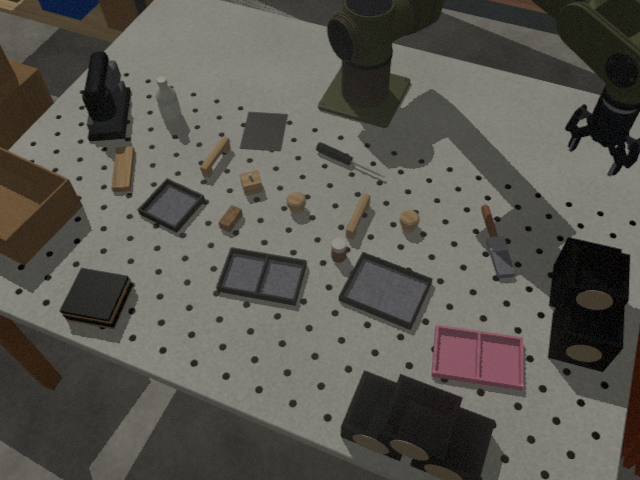

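View pics/side0.png

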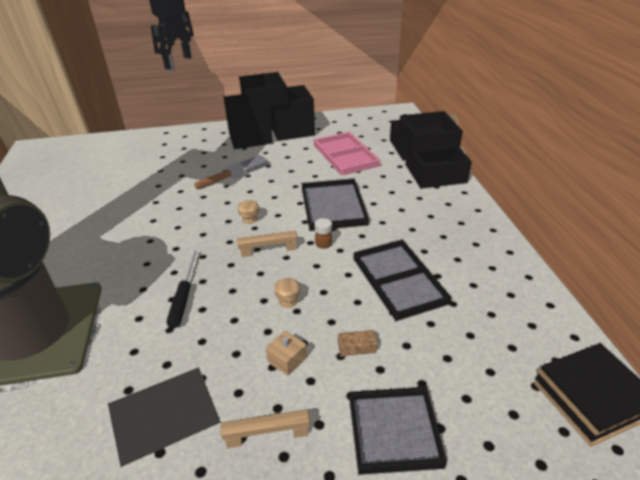

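The scene view shows the square tray (172,205), divided tray (262,276) and long tray (386,290). The pulls are at (215,157) and (358,215), the knobs at (297,202) and (409,219), the foot at (251,184), the jar at (339,249) and the cork at (231,217). I'll enlarge both views.

```bash
python3 - <<'E'
import cv2
a=cv2.imread("pics/scene0.png")[125:335,132:442]
a=cv2.convertScaleAbs(cv2.resize(a,None,fx=2.5,fy=2.5,interpolation=cv2.INTER_CUBIC),alpha=1.5)
cv2.imwrite("pics/sc.png",a)
b=cv2.imread("pics/side0.png")[170:480,200:460]
b=cv2.resize(b,None,fx=1.9,fy=1.9,interpolation=cv2.INTER_CUBIC); cv2.imwrite("pics/sd.png",b)
E
```

```text
(no output)
```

View pics/sc.png

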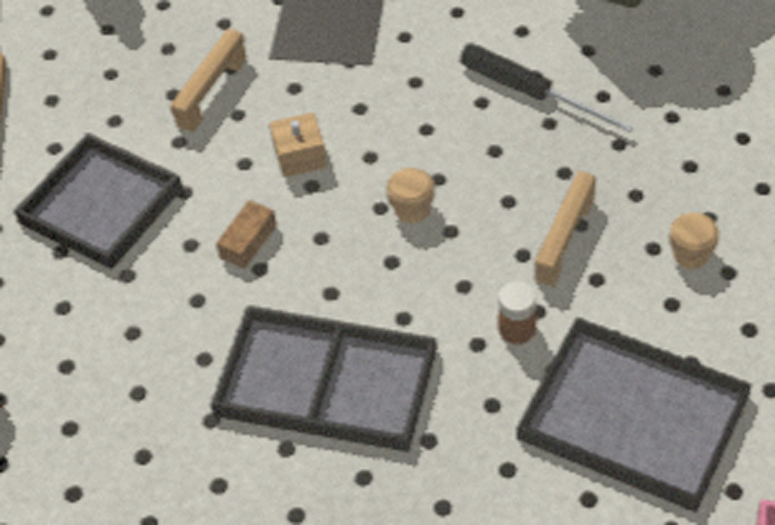

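View pics/sd.png

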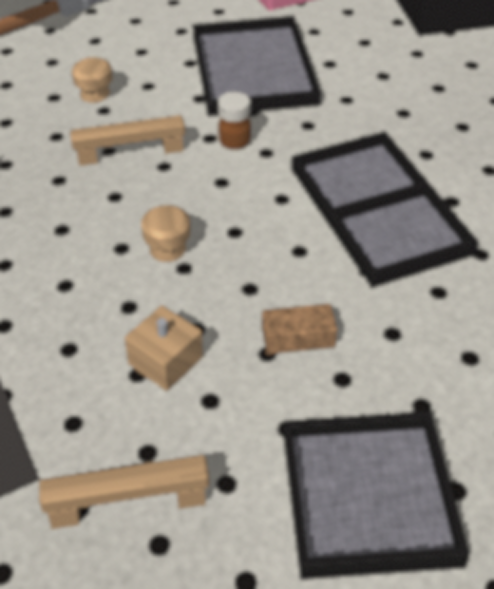

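```bash
cat > h.py <<'E'
import numpy as np,pickle
def ray(d,uv,h):
    f=240/np.tan(np.radians(d["fov_y"])/2)
    v=np.c_[(np.atleast_2d(uv)-[d["cx"],d["cy"]])/f,np.ones(len(np.atleast_2d(uv)))]
    R,t=d["R"],d["t"]; c=-R.T@t; w=v@R
    return (c+w*((h-c[2])/w[:,2])[:,None])[:,:2]
E
python3 - <<'E'
from h import *
S=pickle.load(open("scene0.pkl","rb"));D=pickle.load(open("side0.pkl","rb"))
P={"pullA":(.034,[(235,33),(180,103)],[(206,467),(41,490)]),
"pullB":(.034,[(584,174),(546,263)],[(72,134),(184,122)]),
"knob1":(.036,[(411,190)],[(165,222)]),"knob2":(.036,[(694,236)],[(92,72)]),
"foot":(.036,[(270,123),(318,113),(325,147),(281,157)],[(165,306),(204,340),(165,363),(127,345)]),
"stud":(.05,[(296,123)],[(163,318)]),
"cork":(.025,[(250,202),(275,212),(243,250),(218,238)],[(262,312),(333,305),(337,330),(265,333)]),
"jar":(.055,[(518,292)],[(235,98)]),
"small":(.02,[(89,135),(181,183),(110,256),(17,212)],[(281,424),(433,413),(466,553),(303,567)]),
"bay":(.02,[(250,308),(437,340),(408,440),(214,408)],[(293,160),(386,134),(478,243),(374,275)]),
"long":(.02,[(579,320),(749,385),(697,500),(519,430)],[(194,22),(295,17),(321,95),(210,105)])}
np.set_printoptions(precision=3,suppress=True)
for k,(h,a,b) in P.items():
    for n,q in(("sc",ray(S,np.array(a)/2.5+[132,125],h)),("sd",ray(D,np.array(b)/1.9+[200,170],h))):
        L=np.linalg.norm(np.diff(np.r_[q,q[:1]],axis=0),axis=1) if len(q)>1 else ""
        e=np.diff(q,axis=0); print(k,n,q.mean(0),"L",L,"ang",np.degrees(np.arctan2(e[:,1],e[:,0])))
E
```

```text
pullA sc [ 0.379 -0.264] L [0.107 0.107] ang [-2.666]
pullA sd [ 0.382 -0.264] L [0.117 0.117] ang [177.892]
pullB sc [0.422 0.143] L [0.113 0.113] ang [2.678]
pullB sd [0.424 0.142] L [0.118 0.118] ang [-1.788]
knob1 sc [ 0.448 -0.005] L  ang []
knob1 sd [ 0.443 -0.01 ] L  ang []
knob2 sc [0.398 0.262] L  ang []
knob2 sd [0.393 0.251] L  ang []
foot sc [ 0.427 -0.137] L [0.048 0.045 0.044 0.046] ang [128.056  35.103 -50.821]
foot sd [ 0.427 -0.146] L [0.05  0.038 0.037 0.05 ] ang [ -57.881 -153.698  139.478]
stud sc [ 0.424 -0.139] L  ang []
stud sd [ 0.427 -0.137] L  ang []
cork sc [ 0.539 -0.136] L [0.028 0.052 0.029 0.051] ang [ 86.478  -7.656 -97.031]
cork sd [ 0.54 -0.14] L [0.061 0.027 0.06  0.023] ang [ -3.98  -98.247 171.78 ]
jar sc [0.532 0.139] L  ang []
jar sd [0.538 0.142] L  ang []
small sc [ 0.558 -0.288] L [0.117 0.105 0.111 0.112] ang [ 80.601 -10.101 -95.948]
small sd [ 0.555 -0.294] L [0.117 0.111 0.11  0.112] ang [ -6.267 -98.516 174.165]
bay sc [0.656 0.006] L [0.177 0.106 0.175 0.109] ang [100.929  10.208 -78.127]
bay sd [ 0.654 -0.003] L [0.108 0.175 0.107 0.173] ang [  11.676  -79.255 -169.427]
long sc [0.584 0.272] L [0.164 0.126 0.164 0.128] ang [ 87.351  -2.933 -91.919]
long sd [0.584 0.266] L [0.127 0.169 0.125 0.177] ang [ -6.908 -93.545 176.732]
```

```bash
cat >> h.py <<'E'
from rig import arm, imaging
from scipy.spatial.transform import Rotation as Ro
def plan(x,y,z,ya,o=None):
    """moves to TCP (x,y,z), tool-y at world angle ya deg (mod 180)"""
    o=o or arm.get_obs(); M=Ro.from_quat(o["ee_rot"]).as_matrix()
    s=M.T@(np.array([x,y,z])-o["eef_pos"])/0.5
    a=np.degrees(np.arctan2(M[1,1],M[0,1])); da=(ya-a+90)%180-90
    print("t",round(o["t"],2),"at",o["eef_pos"].round(4),"yang",a.round(1),"gap",round(o["finger_gap"],4),"slide",s.round(4),"twist",round(-da/30,3),"rows",round(np.linalg.norm(s)*12,1),round(abs(da)/7.16,1))
E
python3 - <<'E'
from h import *
d=pickle.load(open("wrist0.pkl","rb"));o=arm.get_obs();M=Ro.from_quat(o["ee_rot"]).as_matrix()
print(M.T@(-d["R"].T@d["t"]-o["eef_pos"]), d["R"]@M)
plan(.40,.20,.26,65)
plan(.40,.0,.26,65)
E
```

```text
[ 0.06736561 -0.00054216 -0.1436329 ] [[ 2.62595600e-04  9.99999189e-01  1.24647871e-03]
 [-9.64705587e-01  5.81563397e-04 -2.63330195e-01]
 [-2.63330707e-01 -1.13333563e-03  9.64704957e-01]]
t 0.15 at [0.273  0.5894 0.2303] yang 65.1 gap 0.0856 slide [-0.5578 -0.6    -0.0584] twist 0.005 rows 9.9 0.0
t 0.15 at [0.273  0.5894 0.2303] yang 65.1 gap 0.0856 slide [-0.7259 -0.9629 -0.0578] twist 0.005 rows 14.5 0.0
```

Emit:
{"method": "step_arm", "body": {"slide": [[-0.26,-0.31,-0.05],[-0.26,-0.31,-0.05],[-0.26,-0.31,-0.05],[-0.26,-0.31,-0.05],[-0.26,-0.31,-0.05]], "twist": [0,0,0,0,0], "claw": [-1,-1,-1,-1,-1], "force": 30}}

```text
t: 0.57
eef_pos: [0.326, 0.3923, 0.2561]
ee_rot: [0.215, 0.977, -0.0, -0.0]
wrist_force: [-0.2, 0.4, 0.8]
finger_gap: 0.0855
gripper_force: 0.0
```

Emit:
{"method": "step_arm", "body": {"slide": [[-0.26,-0.31,-0.05],[-0.26,-0.31,-0.05],[-0.26,-0.31,-0.05],[-0.26,-0.31,-0.05],[-0.26,-0.31,-0.05]], "twist": [0,0,0,0,0], "claw": [-1,-1,-1,-1,-1]}}

```text
t: 0.98
eef_pos: [0.3787, 0.1971, 0.2815]
ee_rot: [0.215, 0.977, -0.0, 0.0]
wrist_force: [-0.1, -0.4, -0.9]
finger_gap: 0.0853
gripper_force: 0.0
```

Emit:
{"method": "step_arm", "body": {"slide": [[-0.26,-0.31,-0.05],[-0.26,-0.31,-0.05],[-0.26,-0.31,-0.05],[-0.26,-0.31,-0.05],[-0.26,-0.31,-0.05]], "twist": [0,0,0,0,0], "claw": [-1,-1,-1,-1,-1]}}

```text
t: 1.4
eef_pos: [0.4316, 0.0016, 0.3066]
ee_rot: [0.216, 0.976, -0.0, 0.0]
wrist_force: [0.9, 0.9, 0.8]
finger_gap: 0.085
gripper_force: 0.0
```

Emit:
{"method": "step_arm", "body": {"slide": [[0,0,0],[0,0,0],[0,0,0],[0,0,0],[0,0,0]], "twist": [-0.83,-0.83,-0.83,-0.83,-0.83], "claw": [-1,-1,-1,-1,-1]}}

```text
t: 1.82
eef_pos: [0.4315, 0.0037, 0.306]
ee_rot: [-0.001, 1.0, 0.0, -0.0]
wrist_force: [-0.6, 0.1, 0.9]
finger_gap: 0.0857
gripper_force: 0.0
```

```bash
python3 - <<'E'
from h import *
import cv2
d=imaging.read_camera("wrist"); pickle.dump(d,open("w1.pkl","wb"))
cv2.imwrite("pics/w1.png",cv2.resize(d["img"],(800,600),interpolation=cv2.INTER_CUBIC))
E
```

```text
(no output)
```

View pics/w1.png

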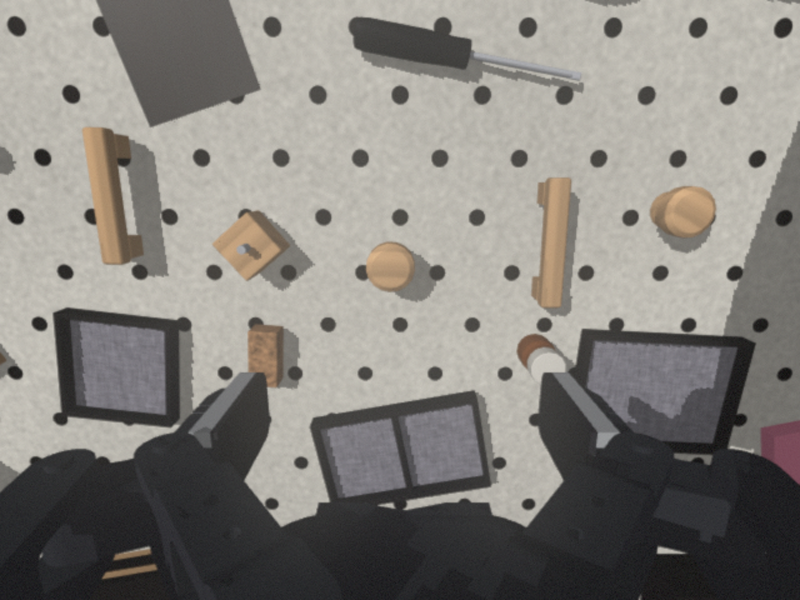

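The wrist view shows everything clearly: pull A runs from (95,128) to (117,263) and pull B from (560,179) to (552,305). The knobs are at (390,266) and (690,211), and the foot is around (250,245).

```bash
python3 - <<'E'
from h import *
W=pickle.load(open("w1.pkl","rb"))
np.set_printoptions(precision=4,suppress=True)
P={"pullA":(.034,[(95,128),(117,263)]),"pullB":(.034,[(560,179),(552,305)]),"knob1":(.038,[(390,266)]),"knob2":(.038,[(690,211)]),
"foot":(.036,[(257,211),(288,245),(247,280),(213,243)]),"stud":(.05,[(241,248)]),"cork":(.025,[(249,326),(277,326),(275,386),(247,386)]),"jar":(.055,[(547,363)]),
"bay":(.02,[(313,418),(475,392),(490,483),(333,500)]),"long":(.02,[(583,330),(752,343),(730,450)]),"small":(.02,[(55,313),(180,322),(172,425),(62,413)])}
for k,(h,a) in P.items():
    q=ray(W,np.array(a)/1.25,h);e=np.diff(q,axis=0)
    print(k,q.mean(0),np.linalg.norm(e,axis=1),np.degrees(np.arctan2(e[:,1],e[:,0])))
    if k=="long":print((q[0]+q[2])/2)
plan(.396,.258,.12,45)
E
```

```text
pullA [ 0.3802 -0.2629] [0.1178] [-0.2079]
pullB [0.4211 0.1435] [0.1159] [1.5125]
knob1 [ 0.4408 -0.0091] [] []
knob2 [0.3906 0.2593] [] []
foot [ 0.4219 -0.1361] [0.04   0.0521 0.0445] [  40.2366  -50.9593 -140.9621]
stud [ 0.4226 -0.1407] [] []
cork [ 0.5357 -0.1388] [0.0276 0.0649 0.0287] [ 90.0944  -5.9142 -89.8994]
jar [0.5296 0.1381] [] []
bay [0.645  0.0025] [0.1727 0.112  0.1756] [100.1406  10.953  -82.6706]
long [0.5586 0.298 ] [0.1723 0.1226] [85.499  0.57 ]
[0.5768 0.2695]
small [ 0.5526 -0.29  ] [0.123  0.1171 0.115 ] [ 85.7364 -11.4317 -96.9633]
t 1.87 at [0.4315 0.0038 0.306 ] yang 89.9 gap 0.0855 slide [0.0713 0.5083 0.3721] twist 1.498 rows 7.6 6.3
```

Emit:
{"method": "step_arm", "body": {"slide": [[0.038,0.253,0.186],[0.038,0.253,0.186],[0.038,0.253,0.186],[0.038,0.253,0.186],[0.038,0.253,0.186]], "twist": [0,0,0,0,0], "claw": [-1,-1,-1,-1,-1]}}

```text
t: 2.28
eef_pos: [0.4089, 0.1334, 0.2081]
ee_rot: [-0.002, 1.0, 0.0, -0.004]
wrist_force: [-0.7, -0.3, -0.5]
finger_gap: 0.0855
gripper_force: 0.0
```

Emit:
{"method": "step_arm", "body": {"slide": [[0.038,0.253,0.186],[0.038,0.253,0.186],[0.038,0.253,0.186],[0.038,0.253,0.186],[0.038,0.253,0.186]], "twist": [0,0,0,0,0], "claw": [-1,-1,-1,-1,-1]}}

```text
t: 2.7
eef_pos: [0.3902, 0.2587, 0.116]
ee_rot: [-0.002, 1.0, -0.001, -0.003]
wrist_force: [-0.9, -1.3, -0.2]
finger_gap: 0.0855
gripper_force: 0.0
```

```bash
python3 - <<'E'
from h import *
import cv2
d=imaging.read_camera("wrist"); pickle.dump(d,open("w2.pkl","wb"))
cv2.imwrite("pics/w2.png",d["img"])
plan(.393,.257,.006,90)
f=240/np.tan(np.radians(d["fov_y"])/2)
for p in [(.393,.257,.038),(.393,.257,0)]:
    c=d["R"]@np.array(p)+d["t"]; print(c[:2]/c[2]*f+[d["cx"],d["cy"]])
E
```

```text
t 2.75 at [0.3916 0.2576 0.118 ] yang 90.2 gap 0.0852 slide [-0.0039 -0.0007  0.224 ] twist 0.006 rows 2.7 0.0
[320.79767943 257.87117562]
[321.21217467 242.66321516]
```

View pics/w2.png

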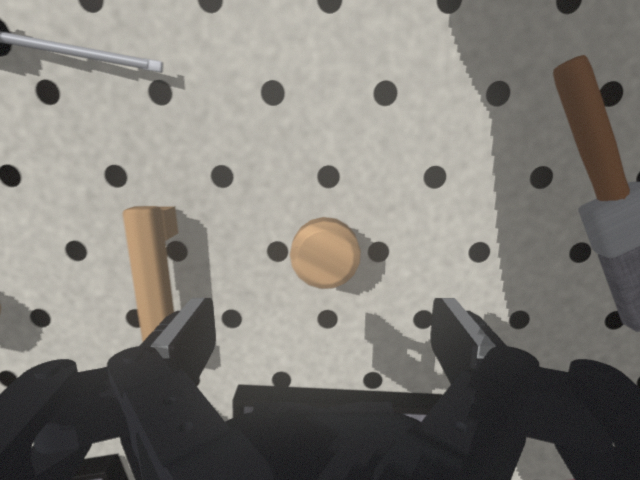

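The knob head is centred at (325,252), within 4 mm of the estimate, so I'll descend and grip.

Emit:
{"method": "step_arm", "body": {"slide": [[0,0.003,0.08],[0,0.003,0.15],[0,0.003,0.2],[0,0.003,0.224],[0,0.003,0.224]], "twist": [0,0,0,0,0], "claw": [-1,-1,-1,-1,-1]}}

```text
t: 3.17
eef_pos: [0.3921, 0.2565, 0.0061]
ee_rot: [0.001, 1.0, -0.001, -0.002]
wrist_force: [-1.5, -0.2, 0.0]
finger_gap: 0.0851
gripper_force: 0.0
```

Emit:
{"method": "step_arm", "body": {"slide": [[0,0,0],[0,0,0],[0,0,0],[0,0,0],[0,0,0]], "twist": [0,0,0,0,0], "claw": [1,1,1,1,1], "force": 30}}

```text
t: 3.58
eef_pos: [0.3952, 0.259, 0.0107]
ee_rot: [-0.0, 1.0, 0.001, 0.002]
wrist_force: [-0.2, -1.6, 6.5]
finger_gap: 0.0445
gripper_force: 30.5
```

Emit:
{"method": "step_arm", "body": {"slide": [[0,0,0],[0,0,0],[0,0,0],[0,0,0],[0,0,0]], "twist": [0,0,0,0,0], "claw": [1,1,1,1,1]}}

```text
t: 4.0
eef_pos: [0.3953, 0.259, 0.0107]
ee_rot: [-0.0, 1.0, 0.001, 0.002]
wrist_force: [-0.8, -1.5, 6.7]
finger_gap: 0.0444
gripper_force: 30.5
```

```bash
python3 - <<'E'
from h import *
plan(.66,.04,.10,11)
E
```

```text
t 4.0 at [0.3953 0.259  0.0107] yang 90.1 gap 0.0444 slide [-0.5297 -0.4383 -0.1772] twist 2.635 rows 8.5 11.0
```

Emit:
{"method": "step_arm", "body": {"slide": [[0,0,-0.05],[0,0,-0.12],[0,0,-0.2],[0,0,-0.25],[0,0,-0.25]], "twist": [0,0,0,0,0], "claw": [1,1,1,1,1]}}

```text
t: 4.42
eef_pos: [0.3976, 0.2605, 0.1414]
ee_rot: [-0.0, 1.0, 0.003, 0.006]
wrist_force: [0.8, -0.0, 0.2]
finger_gap: 0.0443
gripper_force: 31.1
```

Emit:
{"method": "step_arm", "body": {"slide": [[-0.05,-0.043,0],[-0.1,-0.086,0],[-0.15,-0.129,0],[-0.2,-0.172,0],[-0.249,-0.215,0]], "twist": [0,0,0,0,0], "claw": [1,1,1,1,1]}}

```text
t: 4.83
eef_pos: [0.5189, 0.1498, 0.1333]
ee_rot: [-0.0, 1.0, 0.0, 0.0]
wrist_force: [0.1, 0.3, -0.9]
finger_gap: 0.0442
gripper_force: 31.0
```

Emit:
{"method": "step_arm", "body": {"slide": [[-0.05,-0.043,0],[-0.1,-0.086,0],[-0.15,-0.129,0],[-0.2,-0.172,0],[-0.249,-0.215,0]], "twist": [0,0,0,0,0], "claw": [1,1,1,1,1]}}

```text
t: 5.25
eef_pos: [0.6435, 0.0423, 0.133]
ee_rot: [-0.0, 1.0, 0.0, -0.0]
wrist_force: [0.7, 0.3, -0.1]
finger_gap: 0.0443
gripper_force: 31.0
```

Emit:
{"method": "step_arm", "body": {"slide": [[0,0,0],[0,0,0],[0,0,0],[0,0,0],[0,0,0]], "twist": [0.2,0.4,0.6,0.8,1.0], "claw": [1,1,1,1,1]}}

```text
t: 5.67
eef_pos: [0.6424, 0.0434, 0.1328]
ee_rot: [0.261, 0.965, -0.0, -0.0]
wrist_force: [0.5, 1.1, -0.0]
finger_gap: 0.0444
gripper_force: 31.1
```

Emit:
{"method": "step_arm", "body": {"slide": [[0,0,0],[0,0,0],[0,0,0],[0,0,0],[0,0,0]], "twist": [0.2,0.4,0.6,0.8,1.0], "claw": [1,1,1,1,1]}}

```text
t: 6.08
eef_pos: [0.6423, 0.0436, 0.1329]
ee_rot: [0.502, 0.865, -0.0, -0.0]
wrist_force: [0.1, 0.4, -0.7]
finger_gap: 0.0443
gripper_force: 31.1
```

Emit:
{"method": "step_arm", "body": {"slide": [[0,0,0],[0,0,0],[0,0,0],[0,0,0],[0,0,0]], "twist": [0.2,0.4,0.5,0.63,0.63], "claw": [1,1,1,1,1]}}

```text
t: 6.5
eef_pos: [0.6423, 0.0436, 0.1329]
ee_rot: [0.636, 0.772, -0.0, -0.0]
wrist_force: [-0.3, 0.4, -0.5]
finger_gap: 0.0445
gripper_force: 31.1
```

```bash
python3 - <<'E'
from h import *
import cv2
d=imaging.read_camera("wrist"); pickle.dump(d,open("w3.pkl","wb"))
cv2.imwrite("pics/w3.png",d["img"])
plan(.644,.044,.0157,11)
E
```

```text
t 6.55 at [0.6424 0.0436 0.133 ] yang 11.2 gap 0.0443 slide [2.000e-04 3.400e-03 2.346e-01] twist 0.007 rows 2.8 0.0
```

View pics/w3.png

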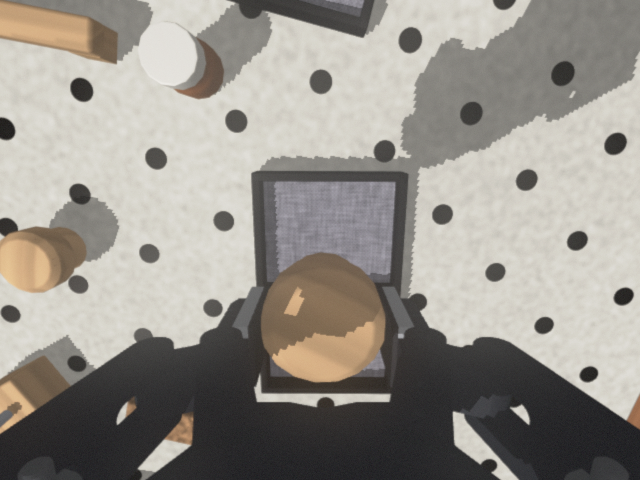

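```bash
python3 - <<'E'
from h import *
d=pickle.load(open("w3.pkl","rb"))
f=240/np.tan(np.radians(d["fov_y"])/2)
c=d["R"]@np.array([.6424,.0436,.02])+d["t"]; print(c[:2]/c[2]*f+[d["cx"],d["cy"]])
q=ray(d,[(253,173),(408,173),(262,392),(392,392),(262,282),(396,282)],.02);print(q, np.linalg.norm(q[0]-q[1]),np.linalg.norm(q[0]-q[2]),q[:4].mean(0))
q=ray(d,[(170,54)],.055);print(q)
E
```

```text
[324.26454867 237.49538383]
[[ 5.84511058e-01  7.96779865e-02]
 [ 6.90780316e-01  1.00541294e-01]
 [ 6.17365678e-01 -9.62429010e-02]
 [ 7.23130202e-01 -7.53906974e-02]
 [ 6.02824687e-01  2.92296434e-04]
 [ 7.02499007e-01  1.98985807e-02]] 0.10829788888043497 0.1789625230964589 [0.65394681 0.00214642]
[[0.53592794 0.13938236]]
```

Emit:
{"method": "step_arm", "body": {"slide": [[0,0.006,0.07],[0,0.006,0.14],[0,0.006,0.19],[0,0.006,0.215],[0,0.006,0.234]], "twist": [0,0,0,0,0], "claw": [1,1,1,1,1]}}

```text
t: 6.97
eef_pos: [0.6436, 0.0442, 0.0148]
ee_rot: [0.635, 0.773, -0.002, -0.002]
wrist_force: [-17.4, -1.1, 39.8]
finger_gap: 0.0442
gripper_force: 35.0
```

Emit:
{"method": "step_arm", "body": {"slide": [[0,0,0],[0,0,0],[0,0,0],[0,0,0],[0,0,0]], "twist": [0,0,0,0,0], "claw": [1,1,-0.2,-0.45,-0.45]}}

```text
t: 7.38
eef_pos: [0.6463, 0.0442, 0.0173]
ee_rot: [0.635, 0.772, 0.001, 0.001]
wrist_force: [-0.3, 0.1, -0.2]
finger_gap: 0.0622
gripper_force: 0.0
```

Emit:
{"method": "step_arm", "body": {"slide": [[0,0,0],[0,0,-0.05],[0,0,-0.1],[0,0,-0.17],[0,0,-0.23]], "twist": [0,0,0,0,0], "claw": [-0.45,-0.45,-0.45,-1,-1]}}

```text
t: 7.8
eef_pos: [0.6454, 0.0442, 0.1328]
ee_rot: [0.635, 0.772, -0.0, -0.0]
wrist_force: [0.4, 0.6, 0.9]
finger_gap: 0.0829
gripper_force: 0.0
```

```bash
python3 - <<'E'
from h import *
import cv2
d=imaging.read_camera("wrist"); pickle.dump(d,open("w4.pkl","wb"))
cv2.imwrite("pics/w4.png",d["img"])
plan(.442,-.008,.12,11)
E
```

```text
t 7.85 at [0.6497 0.0442 0.1411] yang 11.2 gap 0.0852 slide [-0.0219 -0.4283  0.0372] twist 0.005 rows 5.2 0.0
```

View pics/w4.png

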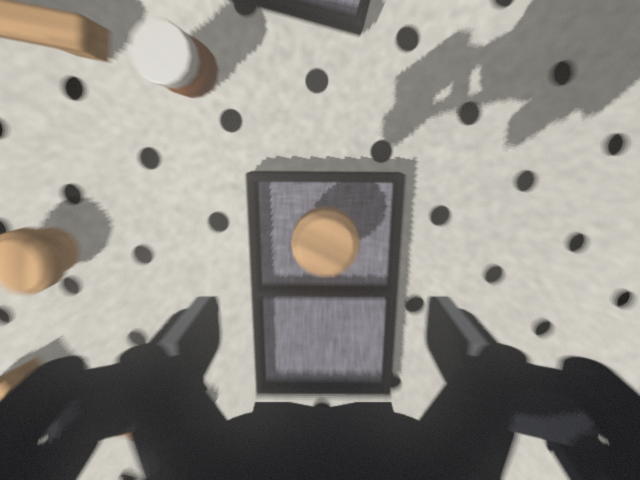

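Emit:
{"method": "step_arm", "body": {"slide": [[-0.004,-0.07,0],[-0.008,-0.14,0],[-0.012,-0.21,0],[-0.017,-0.28,0],[-0.02,-0.35,0]], "twist": [0,0,0,0,0], "claw": [-1,-1,-1,-1,-1]}}

```text
t: 8.27
eef_pos: [0.4743, 0.0002, 0.1311]
ee_rot: [0.635, 0.773, -0.0, 0.0]
wrist_force: [-0.4, -0.1, 1.2]
finger_gap: 0.0853
gripper_force: 0.0
```

Emit:
{"method": "step_arm", "body": {"slide": [[-0.002,-0.05,0.02],[-0.003,-0.071,0.02],[-0.003,-0.071,0.02],[-0.003,-0.071,0.02],[-0.003,-0.071,0.02]], "twist": [0,0,0,0,0], "claw": [-1,-1,-1,-1,-1]}}

```text
t: 8.68
eef_pos: [0.4424, -0.0078, 0.1221]
ee_rot: [0.635, 0.772, 0.001, 0.001]
wrist_force: [0.8, -1.3, -0.3]
finger_gap: 0.0855
gripper_force: 0.0
```

```bash
python3 - <<'E'
from h import *
import cv2
d=imaging.read_camera("wrist"); pickle.dump(d,open("w5.pkl","wb"))
g=cv2.cvtColor(d["img"],cv2.COLOR_BGR2HSV)
m=cv2.inRange(g,(5,90,110),(25,220,255)); n,l,s,c=cv2.connectedComponentsWithStats(m)
f=240/np.tan(np.radians(d["fov_y"])/2)
for i in range(1,n):
    if s[i,4]>300: print(s[i],c[i],ray(d,[c[i]],.036))
plan(.441,-.008,.006,11)
E
```

```text
[ 324    0  120   26 1543] [400.47245625   7.88269605] [[0.45713506 0.1373455 ]]
[495  30  25  39 367] [504.03542234  52.86376022] [[0.52135926 0.12678987]]
[ 588  200   52   61 2145] [618.10769231 227.91981352] [[0.62785358 0.04235519]]
[293 226  42  53 856] [311.19509346 250.08060748] [[ 0.43434848 -0.01113629]]
[331 233  20  45 314] [340.8089172  254.79299363] [[ 0.45426841 -0.0105415 ]]
[ 227  377   65   39 1094] [257.61608775 396.14625229] [[ 0.41622696 -0.13043346]]
[392 402  38  19 360] [410.51388889 410.65277778] [[ 0.5313625  -0.12091142]]
t 8.73 at [ 0.4425 -0.0078  0.1221] yang 11.2 gap 0.0853 slide [ 2.000e-04 -3.300e-03  2.322e-01] twist 0.005 rows 2.8 0.0
```

Emit:
{"method": "step_arm", "body": {"slide": [[-0.004,0,0.07],[-0.004,0,0.14],[-0.004,0,0.19],[-0.004,0,0.215],[-0.004,0,0.23]], "twist": [0,0,0,0,0], "claw": [-1,-1,-1,-1,-1]}}

```text
t: 9.15
eef_pos: [0.4408, -0.0094, 0.004]
ee_rot: [0.635, 0.773, -0.001, -0.002]
wrist_force: [-0.5, -0.3, 0.2]
finger_gap: 0.0856
gripper_force: 0.0
```

Emit:
{"method": "step_arm", "body": {"slide": [[0,0,0],[0,0,0],[0,0,0],[0,0,0],[0,0,0]], "twist": [0,0,0,0,0], "claw": [-1,1,1,1,1]}}

```text
t: 9.57
eef_pos: [0.4431, -0.01, 0.008]
ee_rot: [0.635, 0.772, 0.001, 0.001]
wrist_force: [-1.3, 1.0, 1.4]
finger_gap: 0.044
gripper_force: 30.5
```

Emit:
{"method": "step_arm", "body": {"slide": [[0,0,0],[0,0,0],[0,0,0],[0,0,0],[0,0,0]], "twist": [0,0,0,0,0], "claw": [1,1,1,1,1]}}

```text
t: 9.98
eef_pos: [0.4431, -0.0099, 0.0079]
ee_rot: [0.635, 0.772, 0.001, 0.001]
wrist_force: [-0.7, 0.6, 6.1]
finger_gap: 0.0446
gripper_force: 31.0
```

Emit:
{"method": "step_arm", "body": {"slide": [[0,0,-0.05],[0,0,-0.12],[0,0,-0.19],[0,0,-0.24],[0,0,-0.24]], "twist": [0,0,0,0,0], "claw": [1,1,1,1,1]}}

```text
t: 10.4
eef_pos: [0.4457, -0.0103, 0.1331]
ee_rot: [0.635, 0.772, 0.003, 0.005]
wrist_force: [1.2, -0.0, 0.9]
finger_gap: 0.0444
gripper_force: 31.1
```

```bash
python3 - <<'E'
from h import *
plan(.662,-.041,.13,11)
E
```

```text
t 10.4 at [ 0.4457 -0.0103  0.1331] yang 11.2 gap 0.0444 slide [-0.1438  0.4125  0.0117] twist 0.005 rows 5.2 0.0
```

Emit:
{"method": "step_arm", "body": {"slide": [[-0.015,0.042,0],[-0.03,0.084,0],[-0.045,0.125,0],[-0.06,0.167,0],[-0.074,0.209,0]], "twist": [0,0,0,0,0], "claw": [1,1,1,1,1]}}

```text
t: 10.82
eef_pos: [0.5518, -0.026, 0.1254]
ee_rot: [0.635, 0.772, -0.0, -0.0]
wrist_force: [-0.1, 0.5, -0.4]
finger_gap: 0.0444
gripper_force: 31.1
```

Emit:
{"method": "step_arm", "body": {"slide": [[-0.02,0.06,0],[-0.045,0.125,0],[-0.065,0.18,0],[-0.074,0.209,0],[-0.074,0.209,0]], "twist": [0,0,0,0,0], "claw": [1,1,1,1,1]}}

```text
t: 11.23
eef_pos: [0.6632, -0.0425, 0.1254]
ee_rot: [0.635, 0.772, 0.0, 0.0]
wrist_force: [-0.2, 0.1, -0.3]
finger_gap: 0.0444
gripper_force: 31.1
```

Emit:
{"method": "step_arm", "body": {"slide": [[0,0,0],[0,0,0.05],[0,0,0.1],[0,0,0.14],[0,0,0.16]], "twist": [0,0,0,0,0], "claw": [1,1,1,1,1]}}

```text
t: 11.65
eef_pos: [0.6573, -0.0414, 0.0425]
ee_rot: [0.635, 0.772, -0.002, -0.003]
wrist_force: [-0.7, -0.1, -0.2]
finger_gap: 0.0443
gripper_force: 31.1
```

```bash
python3 - <<'E'
from h import *
plan(.662,-.041,.0135,11)
E
```

```text
t 11.65 at [ 0.6573 -0.0414  0.0425] yang 11.2 gap 0.0443 slide [-0.0012  0.0097  0.058 ] twist 0.005 rows 0.7 0.0
```

Emit:
{"method": "step_arm", "body": {"slide": [[0,0,0.02],[0,0,0.04],[0,0,0.052],[0,0,0.06],[0,0,0.064]], "twist": [0,0,0,0,0], "claw": [1,1,1,1,1]}}

```text
t: 12.07
eef_pos: [0.6612, -0.042, 0.0144]
ee_rot: [0.635, 0.772, 0.0, 0.0]
wrist_force: [0.1, -1.1, -0.8]
finger_gap: 0.0446
gripper_force: 31.1
```

Emit:
{"method": "step_arm", "body": {"slide": [[0,0,0],[0,0,0],[0,0,0],[0,0,0],[0,0,0]], "twist": [0,0,0,0,0], "claw": [1,1,-0.2,-0.45,-0.45]}}

```text
t: 12.48
eef_pos: [0.6615, -0.042, 0.015]
ee_rot: [0.635, 0.772, 0.0, 0.0]
wrist_force: [-0.5, -0.1, -0.2]
finger_gap: 0.062
gripper_force: 0.0
```

Emit:
{"method": "step_arm", "body": {"slide": [[0,0,0],[0,0,-0.05],[0,0,-0.1],[0,0,-0.17],[0,0,-0.23]], "twist": [0,0,0,0,0], "claw": [-0.45,-0.45,-0.45,-1,-1]}}

```text
t: 12.9
eef_pos: [0.6609, -0.042, 0.1308]
ee_rot: [0.635, 0.772, -0.0, -0.0]
wrist_force: [1.6, -0.1, 0.8]
finger_gap: 0.0834
gripper_force: 0.0
```

Emit:
{"method": "step_arm", "body": {"slide": [[0,0,0],[0,0,0],[0,0,0],[0,0,0],[0,0,0]], "twist": [-0.2,-0.4,-0.6,-0.8,-0.8], "claw": [-1,-1,-1,-1,-1]}}

```text
t: 13.32
eef_pos: [0.661, -0.042, 0.1295]
ee_rot: [0.46, 0.888, 0.0, 0.0]
wrist_force: [0.5, 0.4, 0.3]
finger_gap: 0.0853
gripper_force: 0.0
```

```bash
python3 - <<'E'
from h import *
plan(.424,-.138,.13,38)
plan(.424,-.138,.13,90)
E
```

```text
t 13.32 at [ 0.661  -0.042   0.1295] yang 35.2 gap 0.0853 slide [ 0.1166 -0.4979 -0.0011] twist -0.092 rows 6.1 0.4
t 13.32 at [ 0.661  -0.042   0.1295] yang 35.2 gap 0.0853 slide [ 0.1166 -0.4979 -0.0011] twist -1.825 rows 6.1 7.6
```

Emit:
{"method": "step_arm", "body": {"slide": [[0.019,-0.083,0],[0.038,-0.16,0],[0.055,-0.24,0],[0.075,-0.32,0],[0.093,-0.4,0]], "twist": [0,0,0,0,0], "claw": [-1,-1,-1,-1,-1]}}

```text
t: 13.73
eef_pos: [0.4689, -0.1193, 0.1291]
ee_rot: [0.462, 0.887, -0.0, -0.0]
wrist_force: [-0.3, -0.3, 1.2]
finger_gap: 0.0856
gripper_force: 0.0
```

Emit:
{"method": "step_arm", "body": {"slide": [[0.012,-0.05,0],[0.023,-0.098,0],[0.023,-0.098,0],[0.023,-0.098,0],[0.023,-0.098,0]], "twist": [0,-0.1,-0.12,-0.12,-0.12], "claw": [-1,-1,-1,-1,-1]}}

```text
t: 14.15
eef_pos: [0.4246, -0.138, 0.1298]
ee_rot: [0.434, 0.901, 0.0, 0.001]
wrist_force: [0.6, 0.2, 0.3]
finger_gap: 0.0854
gripper_force: 0.0
```

```bash
python3 - <<'E'
from h import *
import cv2
d=imaging.read_camera("wrist"); pickle.dump(d,open("w6.pkl","wb"))
cv2.imwrite("pics/w6.png",d["img"])
plan(.424,-.138,.006,39)
E
```

```text
t 14.2 at [ 0.4249 -0.1378  0.1298] yang 38.7 gap 0.0852 slide [ 0.001  -0.0017  0.2475] twist -0.011 rows 3.0 0.0
```

View pics/w6.png

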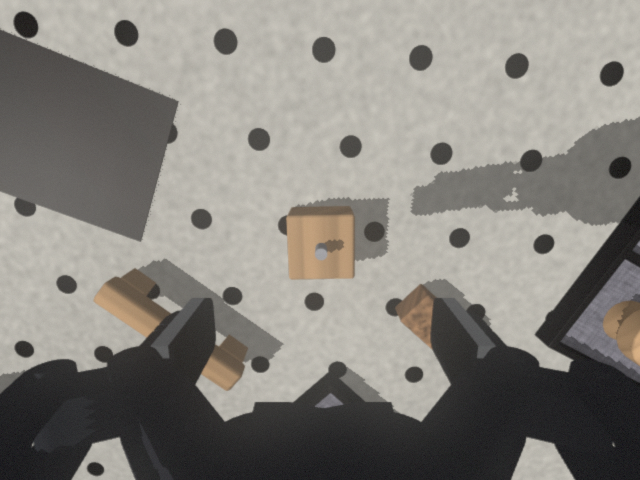

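Emit:
{"method": "step_arm", "body": {"slide": [[0,-0.002,0.07],[0,-0.002,0.14],[0,-0.002,0.19],[0,-0.002,0.22],[0,-0.002,0.24]], "twist": [0,0,0,0,0], "claw": [-1,-1,-1,-1,-1]}}

```text
t: 14.62
eef_pos: [0.4226, -0.1374, 0.0069]
ee_rot: [0.432, 0.902, 0.0, -0.002]
wrist_force: [-0.6, 0.6, 0.3]
finger_gap: 0.0858
gripper_force: 0.0
```

Emit:
{"method": "step_arm", "body": {"slide": [[0,0,0],[0,0,0],[0,0,0],[0,0,0],[0,0,0]], "twist": [0,0,0,0,0], "claw": [-1,1,1,1,1]}}

```text
t: 15.03
eef_pos: [0.4247, -0.1391, 0.011]
ee_rot: [0.433, 0.902, 0.0, 0.002]
wrist_force: [0.8, -0.1, -0.3]
finger_gap: 0.0453
gripper_force: 32.0
```

Emit:
{"method": "step_arm", "body": {"slide": [[0,0,0],[0,0,0],[0,0,0],[0,0,0],[0,0,0]], "twist": [0,0,0,0,0], "claw": [1,1,1,1,1]}}

```text
t: 15.45
eef_pos: [0.4247, -0.1391, 0.0109]
ee_rot: [0.433, 0.902, 0.0, 0.002]
wrist_force: [0.5, 1.2, 6.6]
finger_gap: 0.0451
gripper_force: 32.8
```

Emit:
{"method": "step_arm", "body": {"slide": [[0,0,-0.05],[0,0,-0.12],[0,0,-0.19],[0,0,-0.24],[0,0,-0.24]], "twist": [0,0,0,0,0], "claw": [1,1,1,1,1]}}

```text
t: 15.87
eef_pos: [0.4267, -0.1402, 0.1359]
ee_rot: [0.433, 0.902, 0.0, 0.006]
wrist_force: [0.1, -0.1, -0.1]
finger_gap: 0.0456
gripper_force: 32.1
```

```bash
python3 - <<'E'
from h import *
plan(.556,-.291,.13,82)
plan(.556,-.291,.13,-8)
E
```

```text
t 15.87 at [ 0.4267 -0.1402  0.1359] yang 38.7 gap 0.0456 slide [-0.397   0.0128  0.0161] twist -1.442 rows 4.8 6.0
t 15.87 at [ 0.4267 -0.1402  0.1359] yang 38.7 gap 0.0456 slide [-0.397   0.0128  0.0161] twist 1.558 rows 4.8 6.5
```

Emit:
{"method": "step_arm", "body": {"slide": [[-0.07,0,0],[-0.14,0.005,0],[-0.21,0.008,0],[-0.28,0.01,0],[-0.35,0.01,0]], "twist": [0,0,0,0,0], "claw": [1,1,1,1,1]}}

```text
t: 16.28
eef_pos: [0.5369, -0.2727, 0.1278]
ee_rot: [0.433, 0.902, 0.0, -0.001]
wrist_force: [-0.4, -0.5, -0.5]
finger_gap: 0.0457
gripper_force: 32.1
```

Emit:
{"method": "step_arm", "body": {"slide": [[-0.05,0,0],[-0.05,0,0],[-0.05,0,0],[-0.05,0,0],[-0.05,0,0]], "twist": [-0.2,-0.4,-0.6,-0.72,-0.72], "claw": [1,1,1,1,1]}}

```text
t: 16.7
eef_pos: [0.5516, -0.2911, 0.1276]
ee_rot: [0.256, 0.967, 0.0, -0.001]
wrist_force: [0.6, -0.3, -0.4]
finger_gap: 0.0454
gripper_force: 32.0
```

Emit:
{"method": "step_arm", "body": {"slide": [[0,0,0],[0,0,0],[0,0,0],[0,0,0],[0,0,0]], "twist": [-0.2,-0.4,-0.6,-0.72,-0.72], "claw": [1,1,1,1,1]}}

```text
t: 17.12
eef_pos: [0.5517, -0.291, 0.1284]
ee_rot: [0.071, 0.998, 0.0, -0.001]
wrist_force: [0.1, 0.9, -1.2]
finger_gap: 0.0456
gripper_force: 32.0
```

```bash
python3 - <<'E'
from h import *
import cv2
d=imaging.read_camera("wrist"); pickle.dump(d,open("w7.pkl","wb"))
cv2.imwrite("pics/w7.png",d["img"])
plan(.556,-.291,.0165,82)
f=240/np.tan(np.radians(d["fov_y"])/2)
p=arm.get_obs()["eef_pos"].copy();p[2]=.02
c=d["R"]@p+d["t"]; print(c[:2]/c[2]*f+[d["cx"],d["cy"]])
E
```

```text
t 17.17 at [ 0.5518 -0.291   0.1285] yang 81.8 gap 0.0453 slide [-0.0085  0.0012  0.2241] twist -0.007 rows 2.7 0.0
[323.2032168  240.85641488]
```

View pics/w7.png

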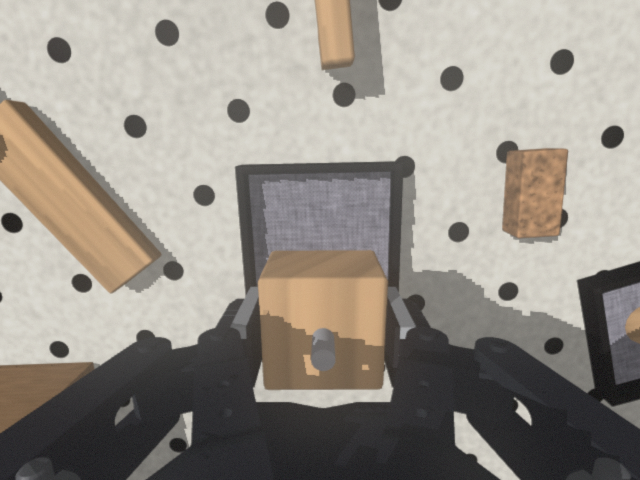

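Emit:
{"method": "step_arm", "body": {"slide": [[-0.009,0,0.05],[-0.009,0,0.1],[-0.009,0,0.14],[-0.009,0,0.16],[-0.009,0,0.17]], "twist": [0,0,0,0,0], "claw": [1,1,1,1,1]}}

```text
t: 17.58
eef_pos: [0.5553, -0.2911, 0.0417]
ee_rot: [0.071, 0.997, 0.001, -0.002]
wrist_force: [0.3, 0.2, -0.5]
finger_gap: 0.0452
gripper_force: 32.0
```

Emit:
{"method": "step_arm", "body": {"slide": [[0,0,0.015],[0,0,0.03],[0,0,0.04],[0,0,0.049],[0,0,0.053]], "twist": [0,0,0,0,0], "claw": [1,1,1,1,1]}}

```text
t: 18.0
eef_pos: [0.5568, -0.292, 0.0176]
ee_rot: [0.07, 0.998, -0.0, 0.0]
wrist_force: [-0.5, -0.2, -0.3]
finger_gap: 0.0452
gripper_force: 32.0
```

Emit:
{"method": "step_arm", "body": {"slide": [[0,0,0],[0,0,0],[0,0,0],[0,0,0],[0,0,0]], "twist": [0,0,0,0,0], "claw": [1,1,-0.2,-0.45,-0.45]}}

```text
t: 18.42
eef_pos: [0.5571, -0.2922, 0.0184]
ee_rot: [0.07, 0.998, -0.0, 0.0]
wrist_force: [0.3, 0.3, 0.6]
finger_gap: 0.0624
gripper_force: 0.0
```

Emit:
{"method": "step_arm", "body": {"slide": [[0,0,0],[0,0,-0.05],[0,0,-0.1],[0,0,-0.17],[0,0,-0.23]], "twist": [0,0,0,0,0], "claw": [-0.45,-0.45,-0.45,-1,-1]}}

```text
t: 18.83
eef_pos: [0.5566, -0.2919, 0.1343]
ee_rot: [0.07, 0.998, 0.0, -0.0]
wrist_force: [0.1, -0.6, 0.7]
finger_gap: 0.0836
gripper_force: 0.0
```

Emit:
{"method": "step_arm", "body": {"slide": [[0,0,0],[0,0,0],[0,0,0],[0,0,0],[0,0,0]], "twist": [-0.2,-0.23,-0.23,-0.23,-0.23], "claw": [-1,-1,-1,-1,-1]}}

```text
t: 19.25
eef_pos: [0.5558, -0.2913, 0.1308]
ee_rot: [0.011, 1.0, 0.001, -0.001]
wrist_force: [0.2, -0.0, 0.5]
finger_gap: 0.0854
gripper_force: 0.0
```

```bash
python3 - <<'E'
from h import *
plan(.379,-.263,.13,88.5)
E
```

```text
t 19.25 at [ 0.5558 -0.2913  0.1308] yang 88.8 gap 0.0854 slide [0.3546 0.0491 0.0027] twist 0.009 rows 4.3 0.0
```

Emit:
{"method": "step_arm", "body": {"slide": [[0.08,0.01,0],[0.16,0.02,0],[0.24,0.03,0],[0.3,0.04,0],[0.355,0.05,0]], "twist": [0,0,0,0,0], "claw": [-1,-1,-1,-1,-1]}}

```text
t: 19.67
eef_pos: [0.3772, -0.2623, 0.131]
ee_rot: [0.011, 1.0, 0.001, -0.001]
wrist_force: [0.4, -0.4, 0.1]
finger_gap: 0.0857
gripper_force: 0.0
```

Emit:
{"method": "step_arm", "body": {"slide": [[0,0,0],[0,0,0],[0,0,0],[0,0,0],[0,0,0]], "twist": [0,0,0,0,0], "claw": [-1,-1,-1,-1,-1]}}

```text
t: 20.08
eef_pos: [0.3807, -0.2637, 0.1328]
ee_rot: [0.01, 1.0, 0.0, -0.0]
wrist_force: [0.6, -1.0, -0.5]
finger_gap: 0.0857
gripper_force: 0.0
```

```bash
python3 - <<'E'
from h import *
import cv2
d=imaging.read_camera("wrist"); pickle.dump(d,open("w8.pkl","wb"))
cv2.imwrite("pics/w8.png",d["img"])
plan(.379,-.263,.012,88.5)
E
```

```text
t 20.13 at [ 0.3806 -0.2636  0.1328] yang 88.9 gap 0.0854 slide [0.0031 0.0012 0.2416] twist 0.012 rows 2.9 0.1
```

View pics/w8.png

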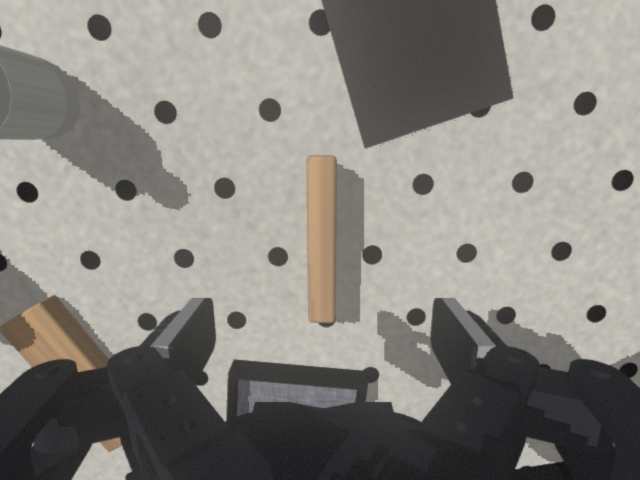

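```bash
python3 - <<'E'
from h import *
d=pickle.load(open("w8.pkl","rb"))
print(ray(d,[(322,156.5),(322,320)],.034), ray(d,[(322,156.5),(322,320)],.034).mean(0))
E
```

```text
[[ 0.32124576 -0.26330486]
 [ 0.43868194 -0.265644  ]] [ 0.37996385 -0.26447443]
```

Emit:
{"method": "step_arm", "body": {"slide": [[0.001,-0.001,0.07],[0.001,-0.001,0.14],[0.001,-0.001,0.19],[0.001,-0.001,0.22],[0.001,-0.001,0.246]], "twist": [0,0,0,0,0], "claw": [-1,-1,-1,-1,-1]}}

```text
t: 20.55
eef_pos: [0.3788, -0.2631, 0.0076]
ee_rot: [0.01, 1.0, 0.001, -0.001]
wrist_force: [0.5, -0.1, 0.3]
finger_gap: 0.0857
gripper_force: 0.0
```

Emit:
{"method": "step_arm", "body": {"slide": [[0,0,0],[0,0,0],[0,0,0],[0,0,0],[0,0,0]], "twist": [0,0,0,0,0], "claw": [-1,-0.2,0.2,1,1]}}

```text
t: 20.97
eef_pos: [0.3802, -0.2646, 0.0111]
ee_rot: [0.01, 1.0, -0.001, 0.001]
wrist_force: [-0.3, -0.4, 0.0]
finger_gap: 0.0385
gripper_force: 0.0
```

Emit:
{"method": "step_arm", "body": {"slide": [[0,0,0],[0,0,0],[0,0,0],[0,0,0],[0,0,0]], "twist": [0,0,0,0,0], "claw": [1,1,1,1,1]}}

```text
t: 21.38
eef_pos: [0.3799, -0.2644, 0.0108]
ee_rot: [0.01, 1.0, -0.0, 0.001]
wrist_force: [-1.2, 0.7, 6.3]
finger_gap: 0.0195
gripper_force: 32.7
```

Emit:
{"method": "step_arm", "body": {"slide": [[0,0,-0.05],[0,0,-0.12],[0,0,-0.19],[0,0,-0.25],[0,0,-0.25]], "twist": [0,0,0,0,0], "claw": [1,1,1,1,1]}}

```text
t: 21.8
eef_pos: [0.3824, -0.2666, 0.1418]
ee_rot: [0.01, 1.0, -0.004, 0.005]
wrist_force: [0.3, -1.3, 0.3]
finger_gap: 0.0193
gripper_force: 31.8
```

Emit:
{"method": "step_arm", "body": {"slide": [[0,0,0],[0,0,0],[0,0,0],[0,0,0],[0,0,0]], "twist": [0,0,0,0,0], "claw": [1,1,1,1,1]}}

```text
t: 22.22
eef_pos: [0.3785, -0.2632, 0.133]
ee_rot: [0.01, 1.0, 0.001, -0.001]
wrist_force: [-0.3, -0.4, -1.2]
finger_gap: 0.0192
gripper_force: 31.8
```

```bash
python3 - <<'E'
from h import *
plan(.606,.268,.135,-3)
E
```

```text
t 22.22 at [ 0.3785 -0.2632  0.133 ] yang 88.8 gap 0.0192 slide [-0.4335  1.0714 -0.0027] twist -2.939 rows 13.9 12.3
```

Emit:
{"method": "step_arm", "body": {"slide": [[-0.03,0.071,0],[-0.06,0.142,0],[-0.09,0.214,0],[-0.116,0.285,0],[-0.145,0.357,0]], "twist": [0,0,0,0,0], "claw": [1,1,1,1,1]}}

```text
t: 22.63
eef_pos: [0.4552, -0.0852, 0.1341]
ee_rot: [0.01, 1.0, 0.0, -0.001]
wrist_force: [1.9, -0.8, -1.3]
finger_gap: 0.0192
gripper_force: 31.8
```

Emit:
{"method": "step_arm", "body": {"slide": [[-0.03,0.071,0],[-0.06,0.142,0],[-0.09,0.214,0],[-0.116,0.285,0],[-0.145,0.357,0]], "twist": [0,0,0,0,0], "claw": [1,1,1,1,1]}}

```text
t: 23.05
eef_pos: [0.5313, 0.092, 0.1338]
ee_rot: [0.01, 1.0, -0.0, -0.001]
wrist_force: [0.4, -0.8, -1.9]
finger_gap: 0.0192
gripper_force: 31.8
```

Emit:
{"method": "step_arm", "body": {"slide": [[-0.03,0.071,0],[-0.06,0.142,0],[-0.09,0.214,0],[-0.12,0.29,0],[-0.145,0.357,0]], "twist": [0,0,0,0,0], "claw": [1,1,1,1,1]}}

```text
t: 23.47
eef_pos: [0.6077, 0.2694, 0.1334]
ee_rot: [0.01, 1.0, -0.0, -0.001]
wrist_force: [0.9, -1.1, 0.2]
finger_gap: 0.0196
gripper_force: 31.8
```

Emit:
{"method": "step_arm", "body": {"slide": [[0,0,0],[0,0,0],[0,0,0],[0,0,0],[0,0,0]], "twist": [0.2,0.4,0.6,0.8,1.0], "claw": [1,1,1,1,1]}}

```text
t: 23.88
eef_pos: [0.607, 0.2671, 0.1332]
ee_rot: [0.271, 0.963, -0.001, -0.001]
wrist_force: [-0.3, -0.4, -0.8]
finger_gap: 0.0193
gripper_force: 31.8
```

Emit:
{"method": "step_arm", "body": {"slide": [[0,0,0],[0,0,0],[0,0,0],[0,0,0],[0,0,0]], "twist": [0.2,0.4,0.6,0.8,1.0], "claw": [1,1,1,1,1]}}

```text
t: 24.3
eef_pos: [0.607, 0.2669, 0.1333]
ee_rot: [0.511, 0.86, -0.001, -0.001]
wrist_force: [0.2, -0.3, -0.9]
finger_gap: 0.0196
gripper_force: 31.8
```

Emit:
{"method": "step_arm", "body": {"slide": [[0,0,0],[0,0,0],[0,0,0],[0,0,0],[0,0,0]], "twist": [0.2,0.4,0.6,0.8,1.0], "claw": [1,1,1,1,1]}}

```text
t: 24.72
eef_pos: [0.607, 0.2669, 0.1334]
ee_rot: [0.716, 0.698, -0.001, -0.0]
wrist_force: [0.5, 0.5, -1.5]
finger_gap: 0.0193
gripper_force: 31.8
```

Emit:
{"method": "step_arm", "body": {"slide": [[0,0,0],[0,0,0],[0,0,0],[0,0,0],[0,0,0]], "twist": [0.06,0.06,0.06,0.06,0.06], "claw": [1,1,1,1,1]}}

```text
t: 25.13
eef_pos: [0.6074, 0.267, 0.1344]
ee_rot: [0.725, 0.689, -0.0, -0.0]
wrist_force: [0.2, -0.1, -1.1]
finger_gap: 0.0192
gripper_force: 31.8
```

```bash
python3 - <<'E'
from h import *
import cv2
d=imaging.read_camera("wrist"); pickle.dump(d,open("w9.pkl","wb"))
cv2.imwrite("pics/w9.png",d["img"])
plan(.605,.268,.0165,-3)
f=240/np.tan(np.radians(d["fov_y"])/2)
p=arm.get_obs()["eef_pos"].copy();p[2]=.02
c=d["R"]@p+d["t"]; print(c[:2]/c[2]*f+[d["cx"],d["cy"]])
E
```

```text
t 25.18 at [0.6074 0.2671 0.1345] yang -2.9 gap 0.0192 slide [ 0.0017 -0.0049  0.236 ] twist 0.002 rows 2.8 0.0
[324.15779622 236.57711021]
```

View pics/w9.png

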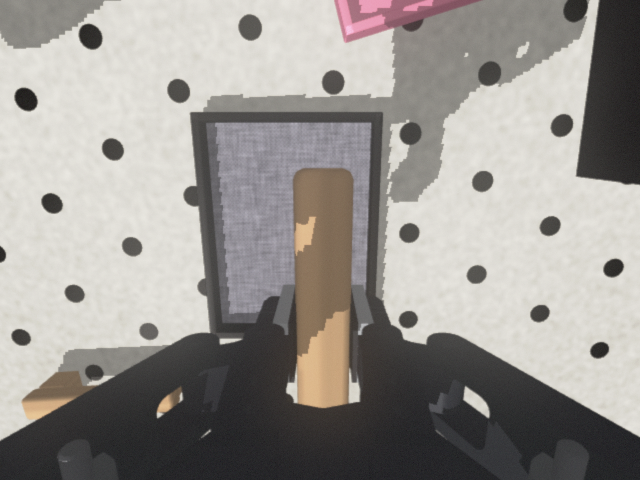

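```bash
python3 - <<'E'
from h import *
d=pickle.load(open("w9.pkl","rb"))
q=ray(d,[(192,114),(383,114),(375,334),(211,334)],.02);e=np.diff(q,axis=0)
print(q,q.mean(0),np.linalg.norm(e,axis=1),np.degrees(np.arctan2(e[:,1],e[:,0])))
E
```

```text
[[0.52267474 0.3567752 ]
 [0.65126925 0.35023881]
 [0.64381826 0.18519521]
 [0.51361491 0.19171808]] [0.58284429 0.27098183] [0.12876052 0.1652117  0.13036664] [ -2.90981135 -92.58489473 177.13202103]
```

Emit:
{"method": "step_arm", "body": {"slide": [[0.003,0,0.05],[0.003,0,0.1],[0.003,0,0.15],[0.003,0,0.17],[0.003,0,0.18]], "twist": [0,0,0,0,0], "claw": [1,1,1,1,1]}}

```text
t: 25.6
eef_pos: [0.6059, 0.268, 0.0421]
ee_rot: [0.725, 0.689, -0.002, -0.001]
wrist_force: [-0.9, -0.2, -0.8]
finger_gap: 0.0189
gripper_force: 31.8
```

Emit:
{"method": "step_arm", "body": {"slide": [[0,0,0.015],[0,0,0.03],[0,0,0.042],[0,0,0.05],[0,0,0.056]], "twist": [0,0,0,0,0], "claw": [1,1,1,1,1]}}

```text
t: 26.02
eef_pos: [0.6079, 0.2687, 0.0169]
ee_rot: [0.725, 0.689, 0.0, 0.0]
wrist_force: [0.6, -0.3, -0.6]
finger_gap: 0.0189
gripper_force: 31.8
```

Emit:
{"method": "step_arm", "body": {"slide": [[0,0,0],[0,0,0],[0,0,0],[0,0,0],[0,0,0]], "twist": [0,0,0,0,0], "claw": [1,1,0.25,0.25,0.25]}}

```text
t: 26.43
eef_pos: [0.6081, 0.2687, 0.0175]
ee_rot: [0.725, 0.689, 0.001, 0.0]
wrist_force: [-0.5, 0.6, 0.6]
finger_gap: 0.0317
gripper_force: 0.0
```

Emit:
{"method": "step_arm", "body": {"slide": [[0,0,0],[0,0,-0.05],[0,0,-0.1],[0,0,-0.17],[0,0,-0.23]], "twist": [0,0,0,0,0], "claw": [0.25,0.25,0.25,0.25,-1]}}

```text
t: 26.85
eef_pos: [0.6075, 0.2685, 0.1333]
ee_rot: [0.725, 0.689, -0.0, -0.0]
wrist_force: [1.3, 0.9, -0.1]
finger_gap: 0.0426
gripper_force: 0.0
```

Emit:
{"method": "step_arm", "body": {"slide": [[0,0,0],[0,0,0],[0,0,0],[0,0,0],[0,0,0]], "twist": [-0.2,-0.4,-0.6,-0.8,-1.0], "claw": [-1,-1,-1,-1,-1]}}

```text
t: 27.27
eef_pos: [0.6077, 0.2686, 0.1322]
ee_rot: [0.52, 0.854, 0.0, 0.0]
wrist_force: [0.1, 0.0, -0.4]
finger_gap: 0.0858
gripper_force: 0.0
```

Emit:
{"method": "step_arm", "body": {"slide": [[0,0,0],[0,0,0],[0,0,0],[0,0,0],[0,0,0]], "twist": [-0.2,-0.4,-0.6,-0.8,-1.0], "claw": [-1,-1,-1,-1,-1]}}

```text
t: 27.68
eef_pos: [0.6076, 0.2686, 0.132]
ee_rot: [0.281, 0.96, 0.0, 0.0]
wrist_force: [-0.3, -0.7, 0.3]
finger_gap: 0.0854
gripper_force: 0.0
```

Emit:
{"method": "step_arm", "body": {"slide": [[0,0,0],[0,0,0],[0,0,0],[0,0,0],[0,0,0]], "twist": [-0.2,-0.4,-0.6,-0.8,-1.0], "claw": [-1,-1,-1,-1,-1]}}

```text
t: 28.1
eef_pos: [0.6077, 0.2686, 0.132]
ee_rot: [0.023, 1.0, 0.0, 0.0]
wrist_force: [0.2, -0.2, -0.0]
finger_gap: 0.0854
gripper_force: 0.0
```

Emit:
{"method": "step_arm", "body": {"slide": [[0,0,0],[0,0,0],[0,0,0],[0,0,0],[0,0,0]], "twist": [-0.13,-0.13,-0.13,-0.13,-0.13], "claw": [-1,-1,-1,-1,-1]}}

```text
t: 28.52
eef_pos: [0.6076, 0.2686, 0.1318]
ee_rot: [-0.008, 1.0, 0.0, -0.0]
wrist_force: [-0.1, 0.7, 0.3]
finger_gap: 0.0851
gripper_force: 0.0
```

```bash
python3 - <<'E'
from h import *
plan(.422,.143,.13,91)
E
```

```text
t 28.52 at [0.6076 0.2686 0.1318] yang 90.9 gap 0.0851 slide [ 0.375  -0.2454  0.0037] twist -0.004 rows 5.4 0.0
```

Emit:
{"method": "step_arm", "body": {"slide": [[0.06,-0.04,0],[0.12,-0.08,0],[0.18,-0.12,0],[0.24,-0.16,0],[0.3,-0.196,0]], "twist": [0,0,0,0,0], "claw": [-1,-1,-1,-1,-1]}}

```text
t: 28.93
eef_pos: [0.4578, 0.1672, 0.1315]
ee_rot: [-0.008, 1.0, -0.0, -0.0]
wrist_force: [1.2, -0.0, 0.4]
finger_gap: 0.085
gripper_force: 0.0
```

Emit:
{"method": "step_arm", "body": {"slide": [[0.05,-0.03,0],[0.075,-0.05,0],[0.075,-0.05,0],[0.075,-0.05,0],[0.075,-0.05,0]], "twist": [0,0,0,0,0], "claw": [-1,-1,-1,-1,-1]}}

```text
t: 29.35
eef_pos: [0.4232, 0.1429, 0.1325]
ee_rot: [-0.008, 1.0, 0.0, 0.001]
wrist_force: [0.1, -0.8, 0.1]
finger_gap: 0.0854
gripper_force: 0.0
```

```bash
python3 - <<'E'
from h import *
import cv2
d=imaging.read_camera("wrist"); pickle.dump(d,open("w10.pkl","wb"))
g=cv2.cvtColor(d["img"],cv2.COLOR_BGR2HSV)
m=cv2.inRange(g,(5,60,90),(25,220,255)); n,l,s,c=cv2.connectedComponentsWithStats(m)
for i in range(1,n):
    if s[i,4]>1500:
        print(s[i],c[i],cv2.minAreaRect(np.argwhere(l==i)[:,::-1].astype(np.float32)))
        q=ray(d,cv2.boxPoints(cv2.minAreaRect(np.argwhere(l==i)[:,::-1].astype(np.float32))),.034);print(q,q.mean(0))
plan(.422,.143,.0085,91)
E
```

```text
[ 308  153   30  168 4699] [322.89316876 234.95786338] ((322.5, 236.5), (167.0, 29.0), 90.0)
[[0.36185485 0.13208137]
 [0.36154576 0.15091954]
 [0.48104577 0.15412834]
 [0.48139947 0.13275797]] [0.42146146 0.1424718 ]
t 29.4 at [0.4233 0.143  0.1324] yang 90.9 gap 0.085 slide [ 0.0028 -0.      0.2478] twist -0.002 rows 3.0 0.0
```

Emit:
{"method": "step_arm", "body": {"slide": [[0.003,-0.001,0.07],[0.003,-0.001,0.14],[0.003,-0.001,0.19],[0.003,-0.001,0.22],[0.003,-0.001,0.245]], "twist": [0,0,0,0,0], "claw": [-1,-1,-1,-1,-1]}}

```text
t: 29.82
eef_pos: [0.4203, 0.1423, 0.0071]
ee_rot: [-0.008, 1.0, -0.0, -0.002]
wrist_force: [0.2, -0.2, 0.0]
finger_gap: 0.0854
gripper_force: 0.0
```

Emit:
{"method": "step_arm", "body": {"slide": [[0,0,0],[0,0,0],[0,0,0],[0,0,0],[0,0,0]], "twist": [0,0,0,0,0], "claw": [-1,-0.2,0.2,1,1]}}

```text
t: 30.23
eef_pos: [0.4219, 0.1423, 0.0106]
ee_rot: [-0.008, 1.0, 0.0, 0.001]
wrist_force: [0.0, 0.3, -0.7]
finger_gap: 0.0388
gripper_force: 0.0
```

Emit:
{"method": "step_arm", "body": {"slide": [[0,0,0],[0,0,0],[0,0,0],[0,0,0],[0,0,0]], "twist": [0,0,0,0,0], "claw": [1,1,1,1,1]}}

```text
t: 30.65
eef_pos: [0.4214, 0.1422, 0.0102]
ee_rot: [-0.008, 1.0, 0.0, 0.001]
wrist_force: [-1.5, 0.7, 5.9]
finger_gap: 0.0192
gripper_force: 34.5
```

Emit:
{"method": "step_arm", "body": {"slide": [[0,0,-0.05],[0,0,-0.12],[0,0,-0.19],[0,0,-0.25],[0,0,-0.25]], "twist": [0,0,0,0,0], "claw": [1,1,1,1,1]}}

```text
t: 31.07
eef_pos: [0.4247, 0.1428, 0.1413]
ee_rot: [-0.008, 1.0, 0.001, 0.006]
wrist_force: [1.5, 0.0, -0.2]
finger_gap: 0.0193
gripper_force: 33.6
```

Emit:
{"method": "step_arm", "body": {"slide": [[0,0,0],[0,0,0],[0,0,0],[0,0,0],[0,0,0]], "twist": [0,0,0,0,0], "claw": [1,1,1,1,1]}}

```text
t: 31.48
eef_pos: [0.4197, 0.1418, 0.1326]
ee_rot: [-0.008, 1.0, -0.0, -0.002]
wrist_force: [-0.4, 0.3, 0.1]
finger_gap: 0.0195
gripper_force: 33.6
```

```bash
python3 - <<'E'
from h import *
plan(.559,.270,.135,-3)
E
```

```text
t 31.48 at [0.4197 0.1418 0.1326] yang 90.9 gap 0.0195 slide [-0.2828  0.2519 -0.0057] twist -2.869 rows 4.5 12.0
```

Emit:
{"method": "step_arm", "body": {"slide": [[-0.056,0.05,0],[-0.112,0.1,0],[-0.17,0.15,0],[-0.225,0.2,0],[-0.28,0.252,0]], "twist": [0,0,0,0,0], "claw": [1,1,1,1,1]}}

```text
t: 31.9
eef_pos: [0.5593, 0.2713, 0.1328]
ee_rot: [-0.008, 1.0, -0.0, -0.001]
wrist_force: [0.0, -1.1, 0.4]
finger_gap: 0.0197
gripper_force: 33.6
```

Emit:
{"method": "step_arm", "body": {"slide": [[0,0,0],[0,0,0],[0,0,0],[0,0,0],[0,0,0]], "twist": [0.2,0.4,0.6,0.8,1.0], "claw": [1,1,1,1,1]}}

```text
t: 32.32
eef_pos: [0.5582, 0.2702, 0.1328]
ee_rot: [0.253, 0.967, -0.001, -0.001]
wrist_force: [0.1, -0.5, -0.6]
finger_gap: 0.0195
gripper_force: 33.6
```

Emit:
{"method": "step_arm", "body": {"slide": [[0,0,0],[0,0,0],[0,0,0],[0,0,0],[0,0,0]], "twist": [0.2,0.4,0.6,0.8,1.0], "claw": [1,1,1,1,1]}}

```text
t: 32.73
eef_pos: [0.5581, 0.2701, 0.133]
ee_rot: [0.495, 0.869, -0.001, -0.001]
wrist_force: [0.3, 0.4, -0.4]
finger_gap: 0.0195
gripper_force: 33.6
```

Emit:
{"method": "step_arm", "body": {"slide": [[0,0,0],[0,0,0],[0,0,0],[0,0,0],[0,0,0]], "twist": [0.2,0.4,0.6,0.8,1.0], "claw": [1,1,1,1,1]}}

```text
t: 33.15
eef_pos: [0.5581, 0.2701, 0.133]
ee_rot: [0.703, 0.711, -0.001, -0.0]
wrist_force: [0.6, 0.6, -1.0]
finger_gap: 0.0196
gripper_force: 33.6
```

Emit:
{"method": "step_arm", "body": {"slide": [[0,0,0],[0,0,0],[0,0,0],[0,0,0],[0,0,0]], "twist": [0.13,0.13,0.13,0.13,0.13], "claw": [1,1,1,1,1]}}

```text
t: 33.57
eef_pos: [0.5585, 0.2702, 0.134]
ee_rot: [0.725, 0.689, -0.0, -0.0]
wrist_force: [-0.5, -0.6, -1.1]
finger_gap: 0.0193
gripper_force: 33.6
```

```bash
python3 - <<'E'
from h import *
import cv2
d=imaging.read_camera("wrist"); pickle.dump(d,open("w11.pkl","wb"))
cv2.imwrite("pics/w11.png",d["img"])
plan(.559,.270,.0157,-3)
E
```

```text
t 33.62 at [0.5585 0.2703 0.1341] yang -2.9 gap 0.0195 slide [-0.0005  0.0011  0.2368] twist 0.003 rows 2.8 0.0
```

View pics/w11.png

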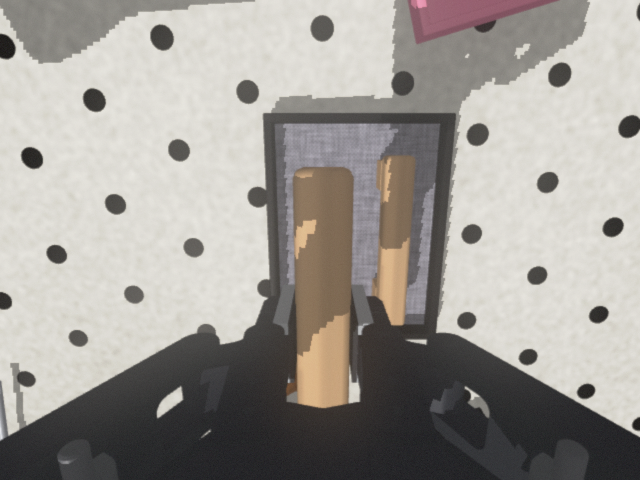

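The first pull stands in the tray at (397,240), and the held one is aligned beside it. I'll lower it.

Emit:
{"method": "step_arm", "body": {"slide": [[0,0,0.05],[0,0,0.1],[0,0,0.15],[0,0,0.17],[0,0,0.18]], "twist": [0,0,0,0,0], "claw": [1,1,1,1,1]}}

```text
t: 34.03
eef_pos: [0.557, 0.2696, 0.0418]
ee_rot: [0.725, 0.689, -0.002, -0.001]
wrist_force: [0.5, 0.7, -0.7]
finger_gap: 0.0195
gripper_force: 33.6
```

Emit:
{"method": "step_arm", "body": {"slide": [[0,0,0.015],[0,0,0.03],[0,0,0.042],[0,0,0.05],[0,0,0.056]], "twist": [0,0,0,0,0], "claw": [1,1,1,1,1]}}

```text
t: 34.45
eef_pos: [0.5589, 0.2704, 0.0164]
ee_rot: [0.725, 0.689, 0.0, 0.0]
wrist_force: [0.1, 0.3, -1.1]
finger_gap: 0.0192
gripper_force: 33.6
```

Emit:
{"method": "step_arm", "body": {"slide": [[0,0,0],[0,0,0],[0,0,0],[0,0,0],[0,0,0]], "twist": [0,0,0,0,0], "claw": [1,1,0.25,0.25,0.25]}}

```text
t: 34.87
eef_pos: [0.559, 0.2705, 0.017]
ee_rot: [0.725, 0.689, 0.001, 0.0]
wrist_force: [0.0, -0.8, 0.2]
finger_gap: 0.0319
gripper_force: 0.0
```

Emit:
{"method": "step_arm", "body": {"slide": [[0,0,0],[0,0,-0.05],[0,0,-0.1],[0,0,-0.17],[0,0,-0.23]], "twist": [0,0,0,0,0], "claw": [0.25,0.25,0.25,0.25,0.25]}}

```text
t: 35.28
eef_pos: [0.5584, 0.2702, 0.1328]
ee_rot: [0.725, 0.689, -0.0, -0.0]
wrist_force: [0.9, -0.0, -0.4]
finger_gap: 0.0316
gripper_force: 0.0
```

Emit:
{"method": "step_arm", "body": {"slide": [[0.05,0,-0.06],[0.1,0,-0.12],[0.15,0,-0.18],[0.2,0,-0.24],[0.2,0,-0.24]], "twist": [0,0,0,0,0], "claw": [0.25,0.25,0.25,0.25,0.25]}}

```text
t: 35.7
eef_pos: [0.5661, 0.3753, 0.2605]
ee_rot: [0.724, 0.69, 0.007, 0.001]
wrist_force: [0.5, -1.2, 1.3]
finger_gap: 0.0322
gripper_force: 0.0
```

```bash
python3 - <<'E'
from h import *
import cv2
d=imaging.read_camera("scene")
cv2.imwrite("pics/s2.png",cv2.convertScaleAbs(cv2.resize(d["img"][125:335,132:442],None,fx=2.5,fy=2.5,interpolation=cv2.INTER_CUBIC),alpha=1.5))
E
```

```text
(no output)
```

View pics/s2.png

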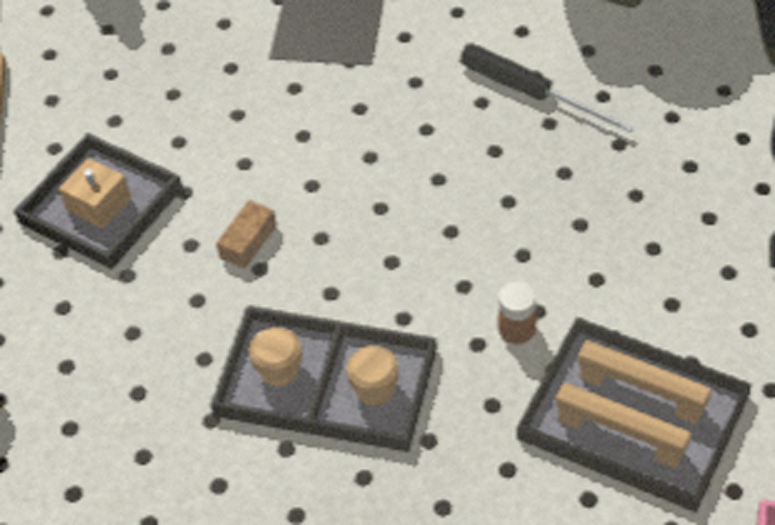

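All five pieces stand upright in their trays: the foot at (93,190), the knobs at (275,352) and (372,372), and the pulls at (643,375) and (622,420). The jar and cork have not moved.

```bash
python3 -c "
from rig import sign_off
print(sign_off())"
```

```text
the job is handed in; nothing more can be done
None
```

All five fittings are in their trays, upright and released, the jar and cork stand where they were in the final picture, and the job was handed in at about 36 s; no verdict was returned.

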